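# Click the sign sleeve onto the display post of a book stall

### The job

Take the flared sleeve that carries the small sign plate and slide it, flared end down as it stands, over the upright post of the display stand with the square foot. Keep hold of it while you push it down past the two sprung balls until it clicks and sits fully home on the post's shoulder, then let go. Leave the plain sleeve where it is.

Things in the scene. Friction and masses are not known exactly. Their poses are not given: they have to be found in the camera images.
- sign_sleeve: Sleeve to fit: loose upright aluminium tube, 150 g, 40 mm high, outside 44, bore 30 mm; its lowest 8 mm flare to 52 outside, 38 inside. A sign plate with white card (4 thick, 24 high, 14 to 38 mm above the underside) sticks out along its own +x to 101 mm from the axis; grip the tube across its own y, above the flare. Starts standing on the table. Origin: centre of underside, z up the tube.
- square_stand: Fixed stand that gets the sleeve: dark steel foot 100 x 100 x 12 mm, post at its centre: an aluminium shoulder 52 mm wide up to 45 mm above the table, then a steel rod 25 mm wide, its last 12 mm tapering to a 10 mm tip at 110 mm. Origin: centre of the foot's underside, z up the rod. (The other stand, round foot and thin post without balls, is not used.)
- ball_level (a point): Point on the rod's axis, 91.5 mm above the table, where two sprung 13 mm steel balls stick out either side along the stand's y (34 mm over both). They resist once the sleeve's underside is about 88 mm up, need 10 to 15 N down, drag along the bore, then snap out over its top edge (the click); its underside is then on the shoulder, 45 mm up. Its weight alone does not pass them.
- plain_sleeve: A look-alike to be left where it is: a loose straight aluminium tube standing on the table, 52 mm high, 44 mm outside and 30 mm inside diameter, with no flare and no sign plate. Origin: centre of the underside.
There are look-alikes about, which are no part of the job. What is shaped like the square_stand but turquoise is not meant.

How it is judged:
By the outcome, as a careful person would: the job done as asked, in the order asked, and still so for the second after the job is handed in, with the robot touching nothing.
It also fails if it takes over 38 s, if anything falls off the work surface, if the arm or the gripper's body presses on something with over 40 N, if the wrist force passes 120 N, or if a joint passes its speed limit or range.

### The arm

A 6-joint arm with a two-finger parallel gripper is mounted at the origin on the work surface. World frame = base frame: x ahead of the robot, y to its left, z up, the work surface at z = 0. Lengths are in mm, angles in rad, forces in N, time in s.
With the tool pointing down it reaches from about 325 to 775 mm from the base axis. Payload 9.3 kg.
Tool frame: the origin (TCP) lies at the very end of the fingers, on their centre line; the grasp point (between the pads) lies 19 mm behind it; x points along the fingers, y is the direction in which the jaws open and shut, and the axes are right-handed (so a half turn about x gives the same grasp; the last joint's range is limited). The gripper opens to 85 mm and grips with 20 to 120 N. Pads are 22 mm wide; open, the fingers measure 114 mm over their backs; the gripper's body (76 mm by 85 mm) begins 54 mm behind the grasp point. The pads swing forward as they close: fully open they stand 13 mm farther back than shut.
Start: joints at [1.12, 0.259, 0.021, 1.334, 0, 1.418], TCP at [161.381, 525.788, 231.279] pointing down, gripper open.
Joint ranges: [-3.04, 3.04], [-0.91, 1.82], [-1.04, 1.36], [-1.92, 1.95], [-1.52, 1.45], [-3.14, 3.14]. Speed limits (rad/s): [2.22, 2.22, 2.79, 3.14, 3.14, 3.14].

### API

Orientations are given as a unit quaternion [x, y, z, w].
In Python, from workcell import env, grab_frame, hand_in gives the robot as it stands.
- The arm moves only by the shell command python3 -m creep 'ROWS'. ROWS is JSON, a list of rows, each a list of 7 numbers: the shift along the tool's x, y, z in cm, then the turn, a rotation vector about the tool's x, y, z in rad, then the closure, from -1 (fully open) to 1 (shut). In form: [[dx, dy, dz, rx, ry, rz, grip], ...]. A call has 1 to 5 rows; each row shifts and turns the commanded pose from where the row before left it, along the tool's axes as they then stand; what a row does not reach is not made up. A row lasts 1/12 s, in which the tool goes at most 41.7 mm and 7.16 degrees, less where a joint would pass 70% of its speed; a pose out of reach is approached as far as the arm can. A call with a gripper value outside its range is refused whole. The fingers move at their own pace and stop on an object; the grip force is fixed at half the most. Time passes only in rows, so rows that do not move let the fingers close. It gives the time, the measured TCP pose, the force and the opening at its end, in the units of the state.
- env.get_obs(): the state, without advancing time (a new reading comes with each control period).
- grab_frame(name): name is "side" or "top"; returns a dict with "img" (400x640x3 uint8, red, green, blue), "range_z" (400x640 float32, mm along the optical axis (not along the pixel's ray), 0 where there is no reading), "K" (3x3 intrinsics, pixels), "world_from_camera" (4x4, takes a point from camera to world coordinates). Camera axes: x right, y up, looking along -z (the intrinsics and any distortion apply to the point x, -y, -z); pixel columns grow to the right and rows downward; lengths in mm; the calibration is good to about 2 mm. A picture is of the moment at which its call begins.
- hand_in(): hands the job in, once; it reports no verdict.
The state is a dict: "clock": time; "qpos": joint angles; "qvel": joint speeds; "joint_efforts": joint torques, N m; "eef_pos": TCP position; "eef_rot": TCP orientation; "wrist_force": force on the tool from outside, world axes, zero at the start; "wrist_torque": the same for the moment, N m; "width": opening from 0.0 (shut) to 1.0 (fully open).
Only numpy, scipy, OpenCV 4.12 (cv2) and the standard library are available. Lean on these libraries where they do the work, as an engineer would, in place of code of your own. Each camera call takes 0.05 s, during which the arm holds its last target.

## Working session

There is one attempt and no reset: what is moved stays moved. The work goes in short steps, Python scripts to look and compute and a shell command to move; the robot and the scene stay as the last step left them, time stands still between calls to the robot, and variables do not carry over. Pictures are saved under pics/ and viewed, and the job is handed in when it is done.

```bash
mkdir -p pics; python3 - <<'E'
from workcell import env, grab_frame
import cv2,numpy as np
print(env.get_obs())
for n in("top","side"):
    f=grab_frame(n); cv2.imwrite(f"pics/{n}0.png",f["img"][:,:,::-1]); np.savez(f"{n}0.npz",**f)
    print(n,f["K"],f["world_from_camera"],{k:v for k,v in f.items() if k not in("img","range_z","K","world_from_camera")})
E
```

```text
{'clock': 0.0, 'qpos': array([ 1.12037519e+00,  2.59184619e-01,  2.06941960e-02,  1.33369020e+00,
       -1.63469300e-06,  1.41821287e+00]), 'qvel': array([ 0.00075758, -0.00024345,  0.00097627, -0.0023358 ,  0.00031873,
       -0.00094666]), 'joint_efforts': array([ 5.38409586e-04, -5.55641127e+01,  3.44535542e+01,  1.36722863e-02,
       -1.11367553e-04, -1.06982046e-05]), 'eef_pos': array([161.26004891, 525.50566231, 230.64369245]), 'eef_rot': array([ 0.1044452 ,  0.69942519, -0.10538024,  0.69913562]), 'wrist_force': array([0.33019536, 0.55125917, 0.19410182]), 'wrist_torque': array([ 0.06607392,  0.05164941, -0.03208625]), 'width': 0.996592468845356}
top [[514.25676135   0.         311.52498642]
 [  0.         514.25676135 209.09831382]
 [  0.           0.           1.        ]] [[-1.24748816e-03  9.96368405e-01 -8.51378064e-02  3.68753660e+02]
 [-9.99342794e-01 -4.32646754e-03 -3.59897370e-02 -2.76472534e+01]
 [-3.62273828e-02  8.50369566e-02  9.95718983e-01  1.05018001e+03]
 [ 0.00000000e+00  0.00000000e+00  0.00000000e+00  1.00000000e+00]] {}
side [[387.51228584   0.         320.1127905 ]
 [  0.         387.51228584 206.48292163]
 [  0.           0.           1.        ]] [[-9.81306405e-01  1.48072036e-01 -1.22932548e-01  3.63864550e+02]
 [-1.92366780e-01 -7.35683036e-01  6.49434749e-01  5.61562890e+02]
 [ 5.72373608e-03  6.60942617e-01  7.50414616e-01  7.37616115e+02]
 [ 0.00000000e+00  0.00000000e+00  0.00000000e+00  1.00000000e+00]] {}
```

View pics/top0.png

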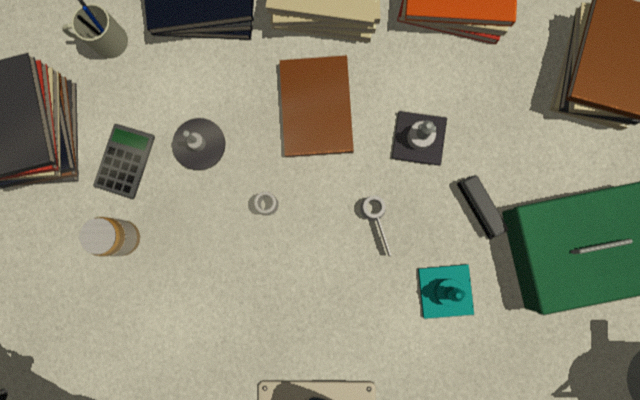

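View pics/side0.png

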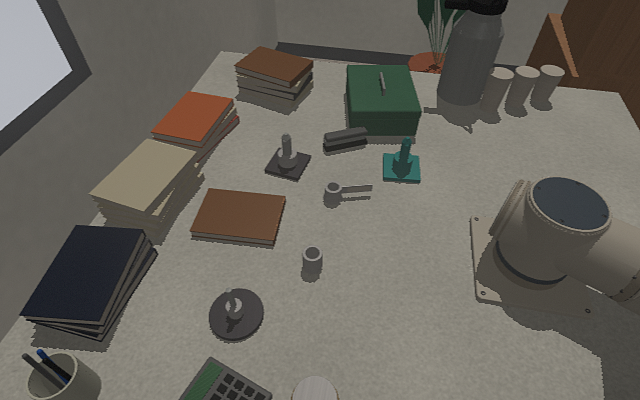

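Top view: the flared sleeve with its sign plate is at (373,207), with the plate reaching to (387,254). The plain sleeve is at (264,203). The stands are the dark square foot (420,137), the round foot (198,143) and the turquoise one (446,291). The dark square foot and the sleeve with the plate fit the description. I'll check both in one enlarged crop and measure them.

```bash
cat > h.py <<'E'
import numpy as np,cv2
def load(n): return dict(np.load(n))
def ray(f,u,v):
    K=f["K"];T=f["world_from_camera"]
    u=np.asarray(u,float);v=np.asarray(v,float)
    d=np.stack([(u-K[0,2])/K[0,0],-(v-K[1,2])/K[1,1],-np.ones_like(u)],-1)
    return T[:3,3],d@T[:3,:3].T
def onz(f,u,v,z):
    o,d=ray(f,u,v); return o+d*((z-o[2])/d[...,2])[...,None]
def cloud(f):
    v,u=np.mgrid[0:400,0:640]; o,d=ray(f,u,v); P=o+d*f["range_z"][...,None]
    P[f["range_z"]<=0]=np.nan
    return P
E
python3 - <<'E'
from h import *
t=load("top0.npz");s=load("side0.npz")
a=t["img"][90:270,340:480];b=s["img"][110:230,250:430]
a=cv2.resize(a,(440,566),interpolation=2);b=cv2.resize(b,(360,240),interpolation=2)
c=np.zeros((566,800,3),np.uint8);c[:,:440]=a;c[:240,440:]=b
cv2.imwrite("pics/crop.png",c[:,:,::-1])
for n,f,win in(("top",t,(340,480,90,270)),("side",s,(250,420,120,230))):
    P=cloud(f);u0,u1,v0,v1=win;Q=P[v0:v1,u0:u1]
    print(n,"table z",np.nanmedian(Q[...,2]))
    for nm,(x0,x1,y0,y1) in {"stand":(440,640,-290,-150)}.items(): pass
    m=(Q[...,2]>10)
    lab,L,st,cen=cv2.connectedComponentsWithStats(m.astype(np.uint8))
    for i in range(1,lab):
        if st[i,4]>30:
            q=Q[L==i];print(st[i],"mean",np.nanmean(q,0).round(1),"max z",np.nanpercentile(q[:,2],[50,90,98]).round(1))
E
```

```text
top table z 0.4863977556234431
[  0   0  14  63 735] mean [632.4 -59.6  21.9] max z [22.1 24.4 25.6]
[  52   21   55   55 2100] mean [ 599.  -207.4   27.4] max z [ 13.4  71.4 106.9]
[118  85  22  46 534] mean [ 486.8 -305.9   36.6] max z [44.8 48.1 49.9]
[ 22 106  29  60 398] mean [ 440.8 -119.    35.5] max z [38.2 41.4 42.6]
[ 78 175  51   5 135] mean [ 339.3 -261.9   12.3] max z [12.1 14.5 15.6]
side table z 1.3986303036631398
[  73    0   97   30 1546] mean [ 398.2 -360.5   35.8] max z [38.6 52.2 58.7]
[  15   13   46   46 1021] mean [ 598.2 -198.1   32.2] max z [ 14.4  81.7 105.9]
[ 134   17   36   44 1044] mean [ 292.8 -245.1   32.2] max z [ 14.4  81.2 106. ]
[ 75  61  48  21 528] mean [ 433.8 -119.1   29.7] max z [30.6 40.5 42. ]
[   0   72   36   38 1164] mean [608.6 -18.3  22.5] max z [22.6 24.1 25. ]
```

View pics/crop.png

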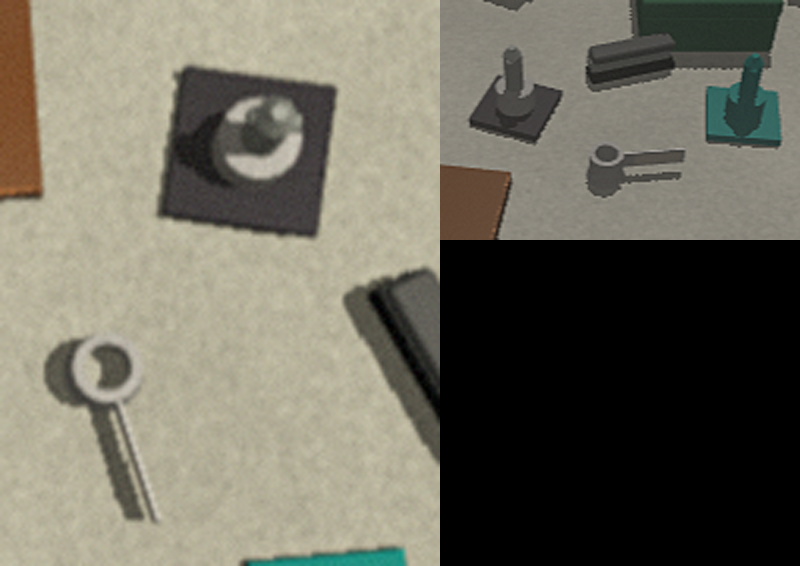

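The crop confirms both. The sleeve with the thin plate is at top (374,207), and the dark square foot with its light shoulder is at top (420,138). Now for precise centres.

```bash
python3 - <<'E'
from h import *
from scipy.optimize import least_squares
def circ(p):
    r=least_squares(lambda c:np.hypot(p[:,0]-c[0],p[:,1]-c[1])-c[2],[*p.mean(0),20],loss="soft_l1").x
    return r.round(2)
t=load("top0.npz");s=load("side0.npz")
P=cloud(t);Q=cloud(s)
for n,f,C in(("top",t,P),("side",s,Q)):
    hsv=cv2.cvtColor(f["img"],cv2.COLOR_RGB2HSV)
    # sleeve: top points
    m=(C[...,2]>33)&(C[...,2]<46)&(np.hypot(C[...,0]-466,C[...,1]+109)<33)
    # tighter outer contour of the ring -> rays to z=40
    mm=m.astype(np.uint8)
    cs,_=cv2.findContours(mm,cv2.RETR_EXTERNAL,cv2.CHAIN_APPROX_NONE);c=max(cs,key=len)[:,0].astype(float)
    w=onz(f,c[:,0],c[:,1],40.)
    print(n,"ring",circ(w[:,:2]),len(c),"px mean",c.mean(0))
    # plate points
    m=(C[...,2]>30)&(C[...,2]<46)&(np.hypot(C[...,0]-466,C[...,1]+109)>28)&(np.hypot(C[...,0]-466,C[...,1]+109)<120)&(C[...,1]>-150)&(C[...,0]<460)
    p=C[m][:,:2]
    print(" plate n",len(p),"line",cv2.fitLine(p.astype(np.float32),cv2.DIST_HUBER,0,.01,.01).ravel().round(3), "ext",p.min(0).round(0),p.max(0).round(0))
    # foot
    m=((C[...,2]>6)&(np.abs(C[...,0]-599)<80)&(np.abs(C[...,1]+203)<75)).astype(np.uint8)
    lab,L,st,ce=cv2.connectedComponentsWithStats(m);i=1+np.argmax(st[1:,4])
    m2=((L==i)&(C[...,2]<18)).astype(np.uint8)
    cs,_=cv2.findContours(m2,cv2.RETR_EXTERNAL,cv2.CHAIN_APPROX_NONE);c=max(cs,key=len)[:,0].astype(float)
    w=onz(f,c[:,0],c[:,1],12.).astype(np.float32)
    print(" foot",cv2.minAreaRect(w[:,:2]))
    # rod points
    for lo,hi in((40,50),(60,75),(75,86),(86,97),(97,104),(104,114)):
        q=C[(L==i)&(C[...,2]>lo)&(C[...,2]<hi)];print("  z",lo,hi,len(q),q.mean(0).round(1), q.min(0).round(0),q.max(0).round(0))
E
```

```text
top ring [ 459.34 -113.56   21.19] 63 px mean [373.88888889 207.0952381 ]
 plate n 109 line [ 9.59000e-01  2.85000e-01  4.01700e+02 -1.31894e+02] ext [ 365. -144.] [ 451. -112.]Traceback (most recent call last):
  File "<stdin>", line 27, in <module>
cv2.error: OpenCV(4.12.0) /io/opencv/modules/imgproc/src/convhull.cpp:143: error: (-215:Assertion failed) total >= 0 && (depth == CV_32F || depth == CV_32S) in function 'convexHull'
```

```bash
python3 - <<'E'
from h import *
from scipy.optimize import least_squares
def circ(p):
    return least_squares(lambda c:np.hypot(p[:,0]-c[0],p[:,1]-c[1])-c[2],[*p.mean(0),20],loss="soft_l1").x.round(2)
t=load("top0.npz");s=load("side0.npz")
for n,f in(("top",t),("side",s)):
    C=cloud(f);R=np.hypot(C[...,0]-459.3,C[...,1]+113.6)
    m=(C[...,2]>35)&(C[...,2]<46)&(R<26)
    q=C[m];print(n,"ring top pts",len(q),circ(q[:,:2]),q[:,2].mean().round(1), "z")
    m=(C[...,2]>30)&(C[...,2]<46)&(R>28)&(R<120)&(C[...,1]>-150)&(C[...,0]<440)
    p=C[m][:,:2]; print(" plate",len(p),p.mean(0).round(1))
    v,u=np.nonzero(m);w=onz(f,u,v,38.)[:,:2].astype(np.float32) 
    print("  line38",cv2.fitLine(w,cv2.DIST_HUBER,0,.01,.01).ravel().round(3), w.min(0),w.max(0))
    m=((C[...,2]>6)&(np.abs(C[...,0]-599)<80)&(np.abs(C[...,1]+203)<75)).astype(np.uint8)
    lab,L,st,ce=cv2.connectedComponentsWithStats(m);i=1+np.argmax(st[1:,4])
    m2=((L==i)&(C[...,2]<18)).astype(np.uint8)
    cs,_=cv2.findContours(m2,cv2.RETR_EXTERNAL,cv2.CHAIN_APPROX_NONE);c=max(cs,key=len)[:,0].astype(float)
    w=np.ascontiguousarray(onz(f,c[:,0],c[:,1],12.)[:,:2]).astype(np.float32)
    print(" foot",cv2.minAreaRect(w))
    for lo,hi in((40,50),(60,75),(75,86),(86,97),(97,104),(104,114)):
        q=C[(L==i)&(C[...,2]>lo)&(C[...,2]<hi)];print("  z",lo,hi,len(q),q.mean(0).round(1), q.min(0).round(0),q.max(0).round(0)) if len(q) else 0
    # enlarged
def crop(f,u0,u1,v0,v1,k): return cv2.resize(f["img"][v0:v1,u0:u1],None,fx=k,fy=k,interpolation=cv2.INTER_CUBIC)
a=crop(t,388,452,105,169,6);b=crop(s,256,320,125,189,6)
cv2.imwrite("pics/stand.png",np.hstack([a,b])[:,:,::-1])
E
```

```text
top ring top pts 220 [ 459.31 -113.65   18.75] 39.8 z
 plate 89 [ 397.9 -132.8]
  line38 [ 9.53000e-01  3.03000e-01  3.97850e+02 -1.32944e+02] [ 364.75375 -144.20978] [ 431.27676 -121.57577]
 foot ((601.72802734375, -209.49667358398438), (100.13539123535156, 101.33895874023438), 81.1895980834961)
  z 40 50 313 [ 597.  -205.7   44.9] [ 577. -236.   40.] [ 627. -184.   50.]
  z 60 75 27 [ 594.6 -204.3   68. ] [ 590. -217.   61.] [ 608. -198.   74.]
  z 75 86 19 [ 593.7 -204.8   81.1] [ 590. -216.   76.] [ 601. -198.   86.]
  z 86 97 43 [ 598.  -205.    93.4] [ 590. -225.   87.] [ 610. -193.   97.]
  z 97 104 79 [ 601.2 -209.5  100.5] [ 591. -224.   97.] [ 615. -195.  104.]
  z 104 114 63 [ 602.4 -209.   108.1] [ 594. -217.  104.] [ 611. -202.  112.]
side ring top pts 137 [ 458.48 -112.53   18.88] 39.7 z
 plate 100 [ 397.3 -132.7]
  line38 [ 9.52000e-01  3.05000e-01  3.97560e+02 -1.30086e+02] [ 362.8704  -144.51959] [ 432.60965 -115.01601]
 foot ((601.272705078125, -206.0265350341797), (108.12273406982422, 101.13995361328125), 81.10863494873047)
  z 40 50 154 [ 599.6 -202.2   45.5] [ 576. -234.   40.] [ 627. -184.   50.]
  z 60 75 39 [ 598.9 -201.8   67.6] [ 589. -211.   61.] [ 613. -198.   75.]
  z 75 86 32 [ 598.9 -202.2   80.3] [ 589. -212.   75.] [ 613. -197.   86.]
  z 86 97 31 [ 599.1 -200.5   92.3] [ 589. -212.   86.] [ 612. -193.   97.]
  z 97 104 29 [ 599.7 -203.4  100.4] [ 590. -212.   97.] [ 612. -196.  104.]
  z 104 114 28 [ 601.1 -206.6  107.9] [ 594. -213.  104.] [ 609. -199.  112.]
```

View pics/stand.png

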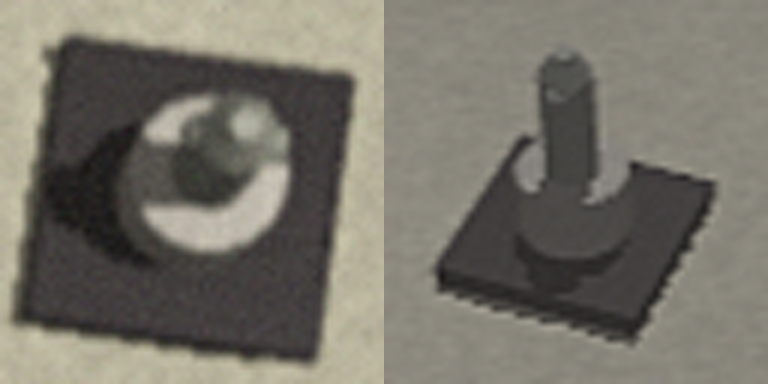

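The sleeve axis is at about (459.3,-113.6), with the plate pointing along (-0.953,-0.304). The stand axis is at about (602,-209). Next, the motion in tool axes.

```bash
cat > rel.py <<'E'
import sys,numpy as np
from scipy.spatial.transform import Rotation as R
from workcell import env
def st(): 
    o=env.get_obs(); return o,R.from_quat(o["eef_rot"])
def to(p,yd=None):
    o,r=st(); d=r.inv().apply(np.array(p)-o["eef_pos"])/10
    print("t",round(o["clock"],2),"pos",o["eef_pos"].round(1),"F",o["wrist_force"].round(1),"w",round(float(o["width"]),3))
    print("shift cm",d.round(2)); M=r.as_matrix(); print("tool x",M[:,0].round(3),"y",M[:,1].round(3))
    if yd is not None:
        for s in(1,-1):
            y=s*np.array([*yd,0.]);y/=np.linalg.norm(y);x=np.array([0,0,-1.]);T=R.from_matrix(np.stack([x,y,np.cross(x,y)],1))
            print("rotvec tool",(r.inv()*T).as_rotvec().round(3))
            print("  shift in final axes",(T.inv().apply(np.array(p)-o["eef_pos"])/10).round(2))
    print("q6",o["qpos"].round(2))
E
python3 -c "
from rel import *
to([459.3,-113.6,150],[.304,-.953])"
```

```text
t 0.1 pos [161.3 525.6 230.7] F [0.3 0.5 0.3] w 0.995
shift cm [  8.13 -52.35  47.25]
tool x [-0.    -0.001 -1.   ] y [ 0.293  0.956 -0.001]
rotvec tool [2.535e+00 1.000e-03 1.000e-03]
  shift in final axes [ 8.07 69.95 -8.97]
rotvec tool [-0.607 -0.001  0.001]
  shift in final axes [  8.07 -69.95   8.97]
q6 [ 1.12  0.26  0.02  1.33 -0.    1.42]
```

```bash
python3 -m creep '[[0.5,-2.5,2.2,0,0,0,-1],[0.5,-2.5,2.2,0,0,0,-1],[0.5,-2.5,2.2,0,0,0,-1],[0.5,-2.5,2.2,0,0,0,-1],[0.5,-2.5,2.2,0,0,0,-1]]'; python3 -c "
from rel import *
to([459.3,-113.6,150],[.304,-.953])"
```

```text
clock: 0.52
eef_pos: [229.9, 372.5, 205.7]
eef_rot: [0.105, 0.699, -0.105, 0.699]
wrist_force: [0.7, 0.1, 0.4]
width: 1.0
t 0.52 pos [229.9 372.5 205.7] F [0.7 0.1 0.4] w 1.0
shift cm [  5.59 -39.76  36.17]
tool x [-0. -0. -1.] y [ 0.293  0.956 -0.   ]
rotvec tool [2.536e+00 1.000e-03 0.000e+00]
  shift in final axes [ 5.57 53.28 -7.08]
rotvec tool [-0.606 -0.     0.   ]
  shift in final axes [  5.57 -53.28   7.08]
q6 [ 0.83  0.08 -0.27  1.22 -0.    1.12]
```

```bash
python3 -m creep '[[0.4,-2.7,2.4,0,0,0,-1],[0.4,-2.7,2.4,0,0,0,-1],[0.4,-2.7,2.4,0,0,0,-1],[0.4,-2.7,2.4,0,0,0,-1],[0.4,-2.7,2.4,0,0,0,-1]]';python3 -m creep '[[0.4,-2.7,2.4,0,0,0,-1],[0.4,-2.7,2.4,0,0,0,-1],[0.4,-2.7,2.4,0,0,0,-1],[0.4,-2.7,2.4,0,0,0,-1],[0.4,-2.7,2.4,0,0,0,-1]]'; python3 -c "
from rel import *
to([459.3,-113.6,120],[.304,-.953])"
```

```text
clock: 0.93
eef_pos: [305.0, 208.1, 186.0]
eef_rot: [0.105, 0.699, -0.105, 0.699]
wrist_force: [1.5, -0.1, 0.1]
width: 1.004
clock: 1.35
eef_pos: [380.3, 43.6, 166.1]
eef_rot: [0.105, 0.699, -0.105, 0.699]
wrist_force: [0.9, 1.1, -0.2]
width: 0.996
t 1.35 pos [380.3  43.6 166.1] F [ 0.9  1.1 -0.2] w 0.996
shift cm [  4.61 -12.71  12.17]
tool x [ 0.  0. -1.] y [0.294 0.956 0.   ]
rotvec tool [ 2.535 -0.    -0.   ]
  shift in final axes [ 4.61 17.38 -2.75]
rotvec tool [-0.607  0.    -0.   ]
  shift in final axes [  4.61 -17.38   2.75]
q6 [-0.11  0.01 -0.45  1.11  0.    0.19]
```

```bash
python3 -m creep '[[0,0,0,-0.12,0,0,-1],[0,0,0,-0.12,0,0,-1],[0,0,0,-0.12,0,0,-1],[0,0,0,-0.12,0,0,-1],[0,0,0,-0.12,0,0,-1]]'; python3 -c "
from rel import *
to([459.3,-113.6,80],[.304,-.953])"
```

```text
clock: 1.77
eef_pos: [379.9, 45.3, 166.0]
eef_rot: [-0.108, 0.699, 0.108, 0.699]
wrist_force: [-0.1, 0.2, 0.2]
width: 1.0
t 1.77 pos [379.9  45.3 166. ] F [-0.1  0.2  0.2] w 1.0
shift cm [  8.6  -17.55   2.76]
tool x [-0.001  0.    -1.   ] y [-0.303  0.953  0.   ]
rotvec tool [ 3.14e+00 -0.00e+00  1.00e-03]
  shift in final axes [ 8.6  17.55 -2.74]
rotvec tool [-0.001 -0.001 -0.   ]
  shift in final axes [  8.6  -17.55   2.74]
q6 [-0.1   0.01 -0.45  1.11  0.   -0.41]
```

```bash
python3 -m creep '[[1,-3.5,0.55,0,0,0,-1],[1,-3.5,0.55,0,0,0,-1],[1,-3.5,0.55,0,0,0,-1],[1,-3.5,0.55,0,0,0,-1],[1,-3.55,0.56,0,0,0,-1]]'; python3 -m creep '[[0,0,0,0,0,0,-1],[0,0,0,0,0,0,-1]]'; python3 - <<'E'
from rel import *
from h import *
from workcell import grab_frame
to([459.3,-113.6,11],[.304,-.953])
for n in("top","side"):
    f=grab_frame(n);np.savez(f"{n}1.npz",**f)
    if n=="top":a=f["img"][120:280,280:460]
    else:b=f["img"][80:240,240:420]
cv2.imwrite("pics/pre.png",cv2.resize(np.hstack([a,b]),(800,356),interpolation=2)[:,:,::-1])
E
```

```text
clock: 2.18
eef_pos: [458.9, -115.4, 115.6]
eef_rot: [-0.106, 0.699, 0.107, 0.699]
wrist_force: [0.9, 0.1, 0.2]
width: 0.994
clock: 2.35
eef_pos: [458.5, -115.1, 115.1]
eef_rot: [-0.105, 0.7, 0.106, 0.698]
wrist_force: [0.7, 0.3, 0.4]
width: 0.999
t 2.35 pos [ 458.5 -115.1  115.1] F [0.7 0.3 0.4] w 0.999
shift cm [10.41  0.11  0.14]
tool x [-0.002  0.001 -1.   ] y [-0.295  0.955  0.002]
rotvec tool [ 3.132e+00 -3.000e-03  3.000e-03]
  shift in final axes [10.41 -0.12 -0.12]
rotvec tool [-0.009 -0.002 -0.002]
  shift in final axes [10.41  0.12  0.12]
q6 [-0.42  0.2  -0.37  1.01 -0.   -0.72]
```

View pics/pre.png

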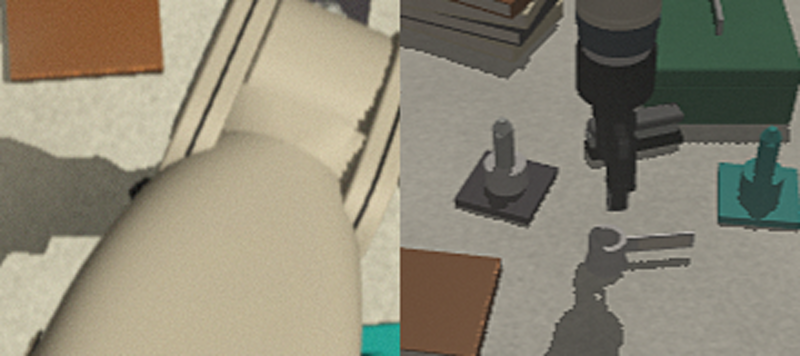

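The top view is blocked by the arm. In the side view the fingers (crop 617,180) stand above the sleeve (crop 605,245) and square to the plate. Descending.

```bash
python3 -m creep '[[2.5,0.11,0.14,-0.008,0,0,-1],[2.5,0,0,0,0,0,-1],[2.5,0,0,0,0,0,-1],[1.5,0,0,0,0,0,-1],[0.8,0,0,0,0,0,-1]]'; python3 -m creep '[[0.4,0,0,0,0,0,-1],[0.2,0,0,0,0,0,-1],[0,0,0,0,0,0,-1]]'; python3 -c "
from rel import *
to([459.3,-113.6,11],[.304,-.953])"
```

```text
clock: 2.87
eef_pos: [458.4, -110.7, 17.1]
eef_rot: [-0.109, 0.699, 0.11, 0.698]
wrist_force: [-0.1, 0.3, 0.8]
width: 0.999
clock: 3.12
eef_pos: [460.0, -112.1, 12.9]
eef_rot: [-0.11, 0.698, 0.109, 0.699]
wrist_force: [-0.1, 0.1, 0.6]
width: 1.0
t 3.12 pos [ 460.  -112.1   12.9] F [-0.1  0.1  0.6] w 1.0
shift cm [ 0.19 -0.12 -0.11]
tool x [ 0.001 -0.    -1.   ] y [-0.306  0.952 -0.001]
rotvec tool [-3.14e+00 -1.00e-03  1.00e-03]
  shift in final axes [0.19 0.12 0.11]
rotvec tool [0.002 0.001 0.001]
  shift in final axes [ 0.19 -0.12 -0.11]
q6 [-0.42  0.31 -0.53  0.73  0.   -0.73]
```

```bash
python3 -m creep '[[0.05,-0.1,-0.1,0,0,0,-0.5],[0,0,0,0,0,0,-0.2],[0,0,0,0,0,0,0],[0,0,0,0,0,0,1],[0,0,0,0,0,0,1]]'; python3 -m creep '[[0,0,0,0,0,0,1],[0,0,0,0,0,0,1],[0,0,0,0,0,0,1],[0,0,0,0,0,0,1]]'; python3 - <<'E'
from rel import *
from h import *
from workcell import grab_frame
to([459.3,-113.6,62],[.304,-.953])
f=grab_frame("side");cv2.imwrite("pics/grip.png",cv2.resize(f["img"][110:240,260:420],(800,650)[:2],interpolation=2)[:600,:,::-1])
E
```

```text
clock: 3.53
eef_pos: [459.3, -113.9, 12.6]
eef_rot: [-0.109, 0.698, 0.109, 0.699]
wrist_force: [-2.4, 1.0, 7.2]
width: 0.493
clock: 3.87
eef_pos: [459.3, -113.8, 12.5]
eef_rot: [-0.109, 0.698, 0.109, 0.699]
wrist_force: [-2.0, 1.2, 7.5]
width: 0.491
t 3.87 pos [ 459.3 -113.8   12.5] F [-2.   1.2  7.5] w 0.491
shift cm [-4.95  0.02  0.01]
tool x [ 0.001 -0.    -1.   ] y [-0.305  0.952 -0.001]
rotvec tool [-3.14e+00 -1.00e-03  1.00e-03]
  shift in final axes [-4.95 -0.02 -0.01]
rotvec tool [0.001 0.001 0.001]
  shift in final axes [-4.95  0.02  0.01]
q6 [-0.42  0.31 -0.53  0.73  0.   -0.73]
```

View pics/grip.png

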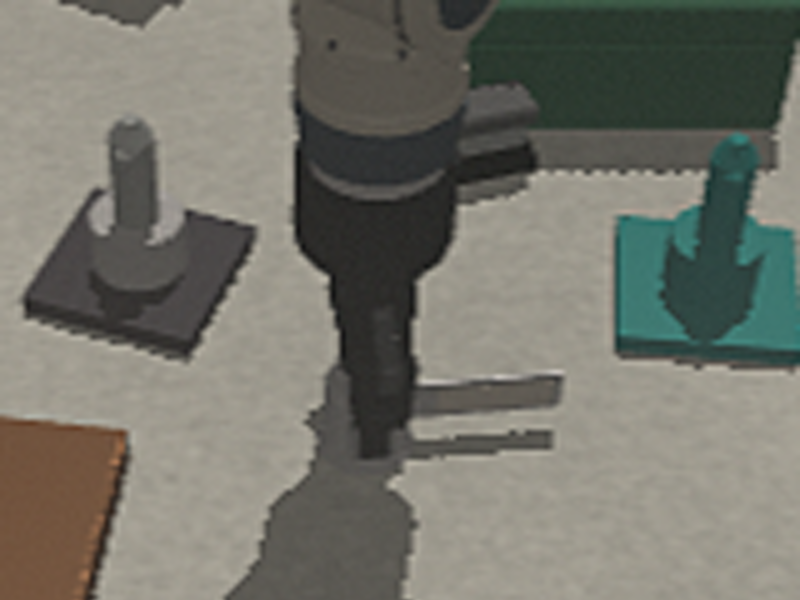

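```bash
python3 -m creep '[[-1,0,0,0,0,0,1],[-2,0,0,0,0,0,1],[-3,0,0,0,0,0,1],[-3,0,0,0,0,0,1],[-3,0,0,0,0,0,1]]'; python3 -m creep '[[-1.5,0,0,0,0,0,1],[0,0,0,0,0,0,1],[0,0,0,0,0,0,1]]'; python3 - <<'E'
from rel import *
from h import *
from workcell import grab_frame
to([602,-209,145],[.304,-.953])
f=grab_frame("side");np.savez("side2.npz",**f);cv2.imwrite("pics/lift.png",cv2.resize(f["img"][60:220,240:440],(750,600),interpolation=2)[:,:,::-1])
E
```

```text
clock: 4.33
eef_pos: [458.6, -113.5, 133.1]
eef_rot: [-0.109, 0.699, 0.109, 0.698]
wrist_force: [1.1, -1.0, -1.1]
width: 0.498
clock: 4.58
eef_pos: [459.2, -113.8, 147.2]
eef_rot: [-0.109, 0.698, 0.109, 0.699]
wrist_force: [-0.1, 0.6, -2.1]
width: 0.498
t 4.58 pos [ 459.2 -113.8  147.2] F [-0.1  0.6 -2.1] w 0.498
shift cm [  0.24 -13.43  10.69]
tool x [ 0.001 -0.001 -1.   ] y [-0.305  0.952 -0.001]
rotvec tool [-3.14e+00 -2.00e-03  2.00e-03]
  shift in final axes [  0.22  13.41 -10.71]
rotvec tool [0.001 0.001 0.001]
  shift in final axes [  0.22 -13.41  10.71]
q6 [-0.42  0.17 -0.32  1.08  0.   -0.73]
```

View pics/lift.png

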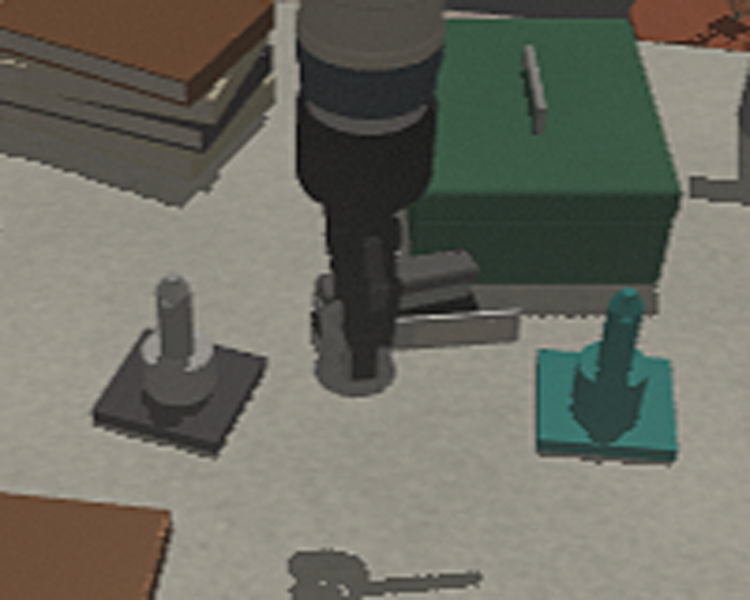

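```bash
python3 -m creep '[[0,-1.7,1.3,0,0,0,1],[0,-3,2.4,0,0,0,1],[0,-3,2.4,0,0,0,1],[0,-3,2.4,0,0,0,1],[0,-2.7,2.2,0,0,0,1]]'; python3 -m creep '[[0,0,0,0,0,0,1],[0,0,0,0,0,0,1],[0,0,0,0,0,0,1]]'; python3 - <<'E'
from rel import *
from h import *
from workcell import grab_frame
to([602,-209,145],[.304,-.953])
f=grab_frame("side");np.savez("side3.npz",**f);cv2.imwrite("pics/over.png",cv2.resize(f["img"][60:200,220:380],(800,700),interpolation=2)[100:,:,::-1])
f=grab_frame("top");np.savez("top3.npz",**f);cv2.imwrite("pics/overt.png",f["img"][:,:,::-1])
E
```

```text
clock: 5.05
eef_pos: [602.7, -209.5, 144.5]
eef_rot: [-0.109, 0.699, 0.11, 0.698]
wrist_force: [-0.1, 0.2, -0.6]
width: 0.492
clock: 5.3
eef_pos: [600.8, -208.1, 144.5]
eef_rot: [-0.108, 0.7, 0.11, 0.697]
wrist_force: [-0.1, -0.0, -1.6]
width: 0.496
t 5.3 pos [ 600.8 -208.1  144.5] F [-0.1 -0.  -1.6] w 0.496
shift cm [-0.05 -0.12  0.09]
tool x [-0.004  0.002 -1.   ] y [-0.305  0.952  0.003]
rotvec tool [-3.14   0.004 -0.004]
  shift in final axes [-0.05  0.12 -0.09]
rotvec tool [ 0.001 -0.003 -0.003]
  shift in final axes [-0.05 -0.12  0.09]
q6 [-0.47  0.44  0.07  1.21  0.   -0.78]
```

View pics/over.png

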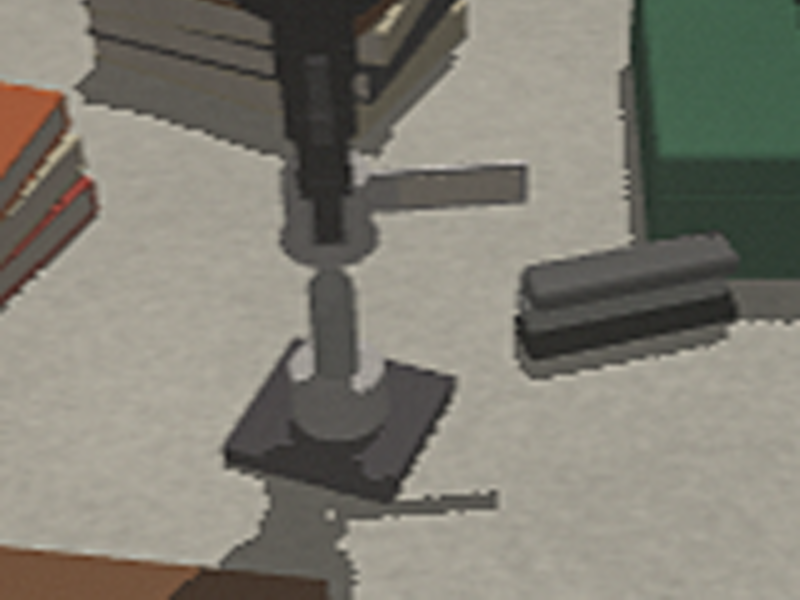

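View pics/overt.png

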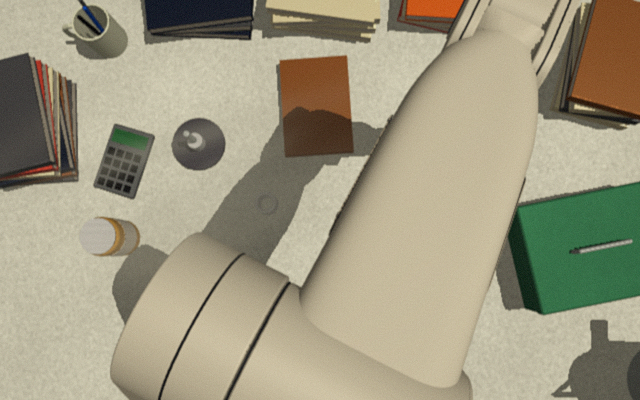

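The side view shows the flare (crop 281–379, row 245) centred over the rod tip (crop 330,270), so sideways alignment is good. I'll use the depth from the same camera to check front-to-back.

```bash
python3 - <<'E'
from h import *
from scipy.optimize import least_squares
def fit(p,r):
    return least_squares(lambda c:np.hypot(p[:,0]-c[0],p[:,1]-c[1])-r,[600,-209],loss="soft_l1").x.round(1)
f=load("side3.npz");C=cloud(f)
box=(np.abs(C[...,0]-601)<45)&(np.abs(C[...,1]+208)<45)
f0=load("side0.npz");C0=cloud(f0);box0=(np.abs(C0[...,0]-601)<45)&(np.abs(C0[...,1]+208)<45)
for nm,CC,b,lo,hi,r in(("shoulder",C0,box0,18,40,26),("rod",C0,box0,52,84,12.5),("rodnow",C,box,52,84,12.5),("shouldernow",C,box,18,40,26)):
    q=CC[b&(CC[...,2]>lo)&(CC[...,2]<hi)];print(nm,len(q),fit(q,r))
for lo in range(120,180,5):
    q=C[box&(C[...,2]>lo)&(C[...,2]<lo+5)]
    if len(q):print(lo,len(q),q.min(0).round(0),q.max(0).round(0),fit(q,26),fit(q,22))
E
```

```text
shoulder 110 [ 602.4 -211.6]
rod 89 [ 602.1 -211.2]
rodnow 87 [ 602.3 -211.1]
shouldernow 114 [ 602.3 -211.3]
130 22 [ 575. -208.  132.] [ 626. -183.  135.] [ 600.2 -209.7] [ 600.4 -204.9]
135 53 [ 575. -214.  135.] [ 623. -181.  140.] [ 601.5 -210.9] [ 599.6 -206.3]
140 21 [ 578. -210.  140.] [ 620. -185.  145.] [ 600.4 -213.6] [ 599.8 -208.5]
145 27 [ 560. -220.  145.] [ 619. -178.  150.] [ 598.9 -211.4] [ 596.8 -205.3]
150 43 [ 557. -220.  150.] [ 619. -177.  155.] [ 595.1 -209.8] [ 593.7 -204.7]
155 37 [ 557. -222.  155.] [ 617. -174.  160.] [ 591.1 -202.1] [ 588.2 -198.9]
160 48 [ 557. -221.  160.] [ 617. -174.  165.] [ 594.2 -204.5] [ 592.5 -200.2]
165 52 [ 557. -220.  165.] [ 621. -173.  170.] [ 592.5 -203.7] [ 592.5 -200.9]
170 66 [ 556. -227.  170.] [ 621. -173.  175.] [ 597.  -200.4] [ 597.5 -201.6]
175 13 [ 584. -186.  175.] [ 608. -171.  179.] [ 593.4 -201.9] [ 593.6 -197.7]
```

```bash
python3 -m creep '[[0,-0.12,0.09,0,-0.003,-0.003,1],[0.8,0,0,0,0,0,1],[0.8,0,0,0,0,0,1],[0.6,0,0,0,0,0,1],[0.4,0,0,0,0,0,1]]'; python3 -m creep '[[0.4,0,0,0,0,0,1],[0.4,0,0,0,0,0,1],[0.3,0,0,0,0,0,1],[0,0,0,0,0,0,1],[0,0,0,0,0,0,1]]'; python3 - <<'E'
from rel import *
from h import *
from workcell import grab_frame
to([602,-209,57.5],[.304,-.953])
f=grab_frame("side");cv2.imwrite("pics/on.png",cv2.resize(f["img"][80:200,220:380],(800,600),interpolation=2)[:,:,::-1])
E
```

```text
clock: 5.82
eef_pos: [602.5, -209.2, 119.5]
eef_rot: [-0.11, 0.698, 0.109, 0.699]
wrist_force: [0.3, -0.2, -1.7]
width: 0.493
clock: 6.23
eef_pos: [603.2, -209.6, 109.7]
eef_rot: [-0.11, 0.697, 0.108, 0.7]
wrist_force: [-0.5, -0.7, -1.5]
width: 0.498
t 6.23 pos [ 603.2 -209.6  109.7] F [-0.5 -0.7 -1.5] w 0.498
shift cm [ 5.22  0.1  -0.11]
tool x [ 0.004 -0.002 -1.   ] y [-0.305  0.952 -0.003]
rotvec tool [-3.14  -0.004  0.004]
  shift in final axes [ 5.22 -0.09  0.09]
rotvec tool [0.001 0.003 0.003]
  shift in final axes [ 5.22  0.09 -0.09]
q6 [-0.47  0.46  0.01  1.12 -0.   -0.78]
```

View pics/on.png

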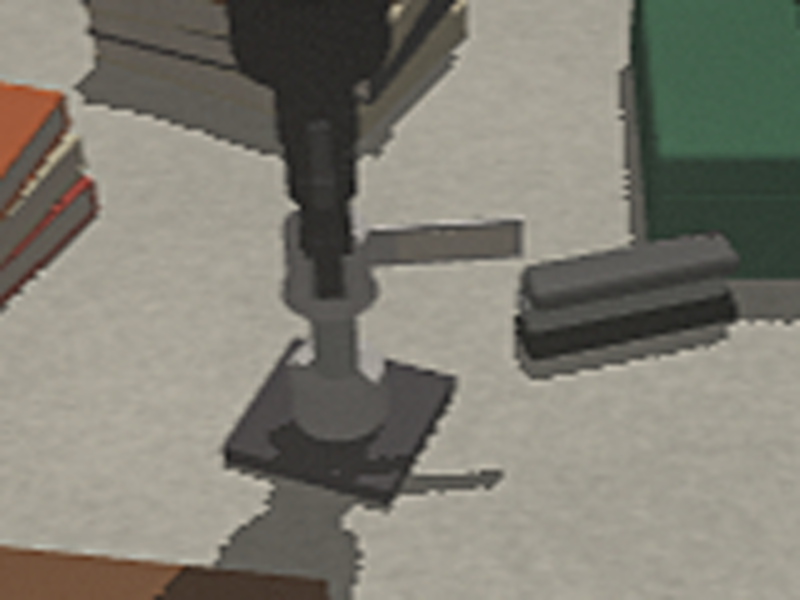

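The rod tip is now inside the flare, with no side load. I'll press down in small steps and watch the force.

```bash
python3 -m creep '[[0.3,0.08,-0.08,0,0,0,1],[0.3,0,0,0,0,0,1],[0.2,0,0,0,0,0,1],[0,0,0,0,0,0,1]]'; python3 -m creep '[[0.2,0,0,0,0,0,1],[0.2,0,0,0,0,0,1],[0,0,0,0,0,0,1]]';python3 -m creep '[[0.2,0,0,0,0,0,1],[0.2,0,0,0,0,0,1],[0,0,0,0,0,0,1]]'
```

```text
clock: 6.62
eef_pos: [602.3, -209.8, 101.8]
eef_rot: [-0.111, 0.697, 0.108, 0.7]
wrist_force: [0.3, -5.5, -0.3]
width: 0.493
clock: 6.87
eef_pos: [602.5, -209.3, 97.7]
eef_rot: [-0.11, 0.697, 0.108, 0.7]
wrist_force: [0.2, -5.2, -0.4]
width: 0.496
clock: 7.12
eef_pos: [602.3, -209.0, 93.1]
eef_rot: [-0.11, 0.697, 0.108, 0.7]
wrist_force: [2.5, -4.0, -5.1]
width: 0.49
```

Side force is about -5 N in y, so I'll ease 1 mm toward -y and carry on.

```bash
python3 -m creep '[[0.1,-0.1,-0.03,0,0,0,1],[0.2,0,0,0,0,0,1],[0,0,0,0,0,0,1]]'; python3 -m creep '[[0.2,0,0,0,0,0,1],[0.2,0,0,0,0,0,1],[0,0,0,0,0,0,1]]';python3 -m creep '[[0.2,0,0,0,0,0,1],[0.2,0,0,0,0,0,1],[0,0,0,0,0,0,1]]'
```

```text
clock: 7.37
eef_pos: [602.1, -209.7, 90.1]
eef_rot: [-0.11, 0.698, 0.109, 0.7]
wrist_force: [1.2, -1.7, -4.6]
width: 0.492
clock: 7.62
eef_pos: [602.2, -209.9, 86.2]
eef_rot: [-0.11, 0.698, 0.109, 0.7]
wrist_force: [-0.5, -1.6, -1.2]
width: 0.491
clock: 7.87
eef_pos: [602.2, -210.0, 82.2]
eef_rot: [-0.11, 0.698, 0.109, 0.7]
wrist_force: [0.3, -2.2, -1.9]
width: 0.493
```

```bash
python3 - <<'E'
from rel import *
from h import *
from workcell import grab_frame
f=grab_frame("side");np.savez("side4.npz",**f);cv2.imwrite("pics/mid.png",cv2.resize(f["img"][100:190,240:360],(800,600),interpolation=2)[:,:,::-1])
E
```

```text
(no output)
```

View pics/mid.png

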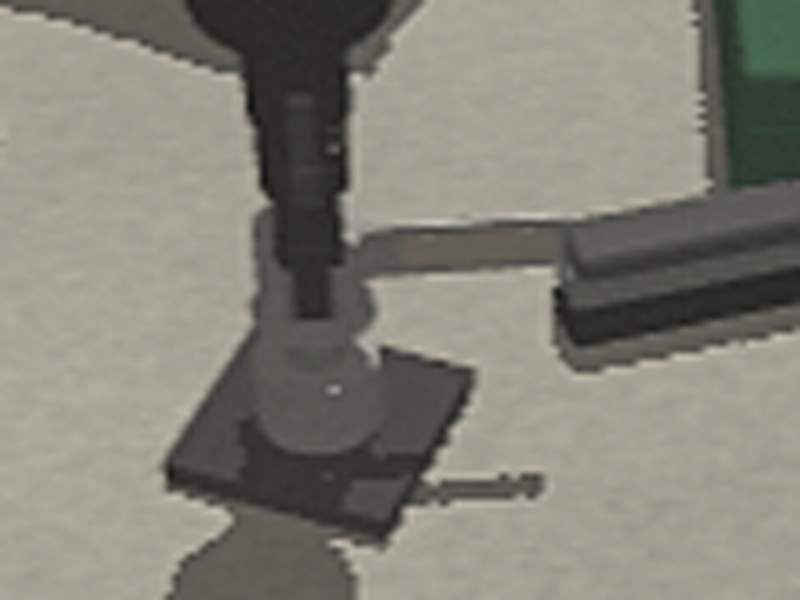

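The sleeve is still held (crop 310,290), upright on the rod and above the shoulder. I'll continue down to the shoulder.

```bash
python3 -m creep '[[0.2,0,0,0,0,0,1],[0.2,0,0,0,0,0,1]]'; python3 -m creep '[[0.2,0,0,0,0,0,1],[0.2,0,0,0,0,0,1]]';python3 -m creep '[[0.2,0,0,0,0,0,1],[0.2,0,0,0,0,0,1]]';python3 -m creep '[[0.2,0,0,0,0,0,1],[0.2,0,0,0,0,0,1]]'
```

```text
clock: 8.08
eef_pos: [602.4, -210.1, 78.9]
eef_rot: [-0.11, 0.697, 0.108, 0.7]
wrist_force: [-0.8, -1.8, 1.4]
width: 0.491
clock: 8.25
eef_pos: [602.4, -210.2, 74.8]
eef_rot: [-0.11, 0.697, 0.108, 0.7]
wrist_force: [1.1, -2.0, 2.9]
width: 0.493
clock: 8.42
eef_pos: [602.4, -210.1, 70.6]
eef_rot: [-0.11, 0.697, 0.108, 0.7]
wrist_force: [-0.1, -0.9, 4.9]
width: 0.491
clock: 8.58
eef_pos: [602.3, -210.1, 66.5]
eef_rot: [-0.11, 0.697, 0.108, 0.7]
wrist_force: [-0.7, -1.2, 0.8]
width: 0.495
```

```bash
python3 -m creep '[[0.2,0,0,0,0,0,1],[0.2,0,0,0,0,0,1]]'; python3 -m creep '[[0.15,0,0,0,0,0,1],[0,0,0,0,0,0,1]]';python3 -m creep '[[0.15,0,0,0,0,0,1],[0,0,0,0,0,0,1]]'
```

```text
clock: 8.75
eef_pos: [602.2, -210.1, 62.2]
eef_rot: [-0.11, 0.698, 0.108, 0.7]
wrist_force: [0.4, -0.8, -2.2]
width: 0.488
clock: 8.92
eef_pos: [601.9, -210.0, 60.3]
eef_rot: [-0.11, 0.698, 0.109, 0.699]
wrist_force: [0.3, -2.3, -5.2]
width: 0.494
clock: 9.08
eef_pos: [602.2, -209.7, 59.3]
eef_rot: [-0.11, 0.698, 0.109, 0.7]
wrist_force: [-0.3, 0.3, -2.6]
width: 0.49
```

```bash
python3 -m creep '[[0.1,0,0,0,0,0,1],[0,0,0,0,0,0,1]]'; python3 -m creep '[[0.1,0,0,0,0,0,1],[0,0,0,0,0,0,1]]';python3 -m creep '[[0.1,0,0,0,0,0,1],[0,0,0,0,0,0,1]]'
```

```text
clock: 9.25
eef_pos: [602.4, -209.9, 58.7]
eef_rot: [-0.11, 0.697, 0.109, 0.7]
wrist_force: [0.7, 0.2, -2.3]
width: 0.494
clock: 9.42
eef_pos: [602.5, -210.0, 57.8]
eef_rot: [-0.11, 0.697, 0.108, 0.7]
wrist_force: [0.2, -0.3, -1.4]
width: 0.49
clock: 9.58
eef_pos: [602.6, -210.1, 57.7]
eef_rot: [-0.11, 0.697, 0.108, 0.7]
wrist_force: [-1.4, 0.3, 5.4]
width: 0.486
```

```bash
python3 -m creep '[[0.1,0,0,0,0,0,1],[0,0,0,0,0,0,1]]'; python3 -m creep '[[0.1,0,0,0,0,0,1],[0,0,0,0,0,0,1]]'; python3 - <<'E'
from h import *
from workcell import grab_frame
f=grab_frame("side");np.savez("side5.npz",**f);cv2.imwrite("pics/home.png",cv2.resize(f["img"][100:190,240:360],(800,600),interpolation=2)[:,:,::-1])
E
```

```text
clock: 9.75
eef_pos: [602.6, -210.1, 57.6]
eef_rot: [-0.11, 0.697, 0.108, 0.7]
wrist_force: [-4.0, 1.6, 13.4]
width: 0.491
clock: 9.92
eef_pos: [602.6, -210.1, 57.6]
eef_rot: [-0.111, 0.697, 0.108, 0.701]
wrist_force: [-6.4, 3.3, 21.6]
width: 0.492
```

View pics/home.png

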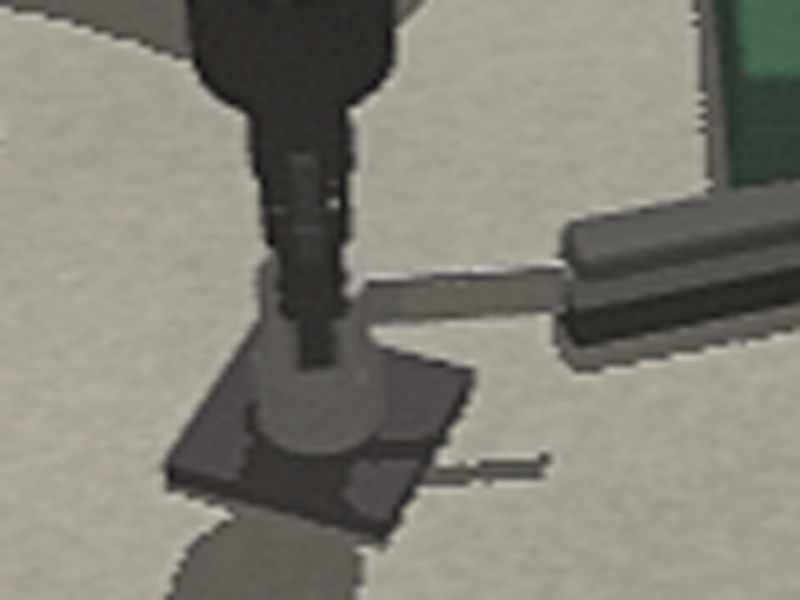

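The underside now meets the shoulder: travel stopped at 57.6 mm while the force rose to 21.6 N. I'll relax the push, open, and rise.

```bash
python3 -m creep '[[-0.15,0,0,0,0,0,1],[0,0,0,0,0,0,1]]'; python3 -m creep '[[0,0,0,0,0,0,-1],[0,0,0,0,0,0,-1],[0,0,0,0,0,0,-1],[0,0,0,0,0,0,-1],[0,0,0,0,0,0,-1]]'; python3 -m creep '[[0,0,0,0,0,0,-1],[0,0,0,0,0,0,-1],[0,0,0,0,0,0,-1]]'
```

```text
clock: 10.13
eef_pos: [602.7, -210.2, 57.6]
eef_rot: [-0.11, 0.697, 0.108, 0.7]
wrist_force: [-2.9, 2.3, 10.8]
width: 0.497
clock: 10.55
eef_pos: [602.4, -210.1, 56.0]
eef_rot: [-0.11, 0.698, 0.108, 0.7]
wrist_force: [0.9, 0.2, 0.2]
width: 1.001
clock: 10.8
eef_pos: [602.4, -210.2, 56.2]
eef_rot: [-0.11, 0.697, 0.108, 0.7]
wrist_force: [0.7, 0.5, -0.7]
width: 1.002
```

```bash
python3 -m creep '[[-1,0,0,0,0,0,-1],[-2,0,0,0,0,0,-1],[-3,0,0,0,0,0,-1],[-3,0,0,0,0,0,-1],[-3,0,0,0,0,0,-1]]'; python3 -m creep '[[-2,0,-2,0,0,0,-1],[0,1.5,-3,0,0,0,-1],[0,2,-3,0,0,0,-1],[0,3,-2,0,0,0,-1],[0,3,-2,0,0,0,-1]]'; python3 -m creep '[[0,3,-1,0,0,0,-1],[0,3,-1,0,0,0,-1],[0,3,-1,0,0,0,-1],[0,3,-1,0,0,0,-1],[0,3,-1,0,0,0,-1]]';python3 -m creep '[[0,3,-1,0,0,0,-1],[0,3,-1,0,0,0,-1],[0,3,-1,0,0,0,-1],[0,2,0,0,0,0,-1],[0,0,0,0,0,0,-1]]'; python3 - <<'E'
from h import *
from workcell import grab_frame
f=grab_frame("side");t=grab_frame("top");np.savez("side6.npz",**f);np.savez("top6.npz",**t)
a=cv2.resize(f["img"][100:190,240:360],(400,300),interpolation=2);b=cv2.resize(t["img"][90:180,370:490],(400,300),interpolation=2)
cv2.imwrite("pics/done.png",np.hstack([a,b])[:,:,::-1]);cv2.imwrite("pics/donet.png",t["img"][:,:,::-1])
for n,g in(("side",f),("top",t)):
    C=cloud(g);b=(np.hypot(C[...,0]-602,C[...,1]+209.5)<20)
    for lo,hi in((80,90),(90,98),(104,114)):
        q=C[b&(C[...,2]>lo)&(C[...,2]<hi)];print(n,lo,hi,len(q),np.median(q,0).round(1) if len(q) else 0)
    R=np.hypot(C[...,0]-602,C[...,1]+209.5);m=(R>40)&(R<98)&(C[...,2]>55)&(C[...,2]<110)&(C[...,0]<575);q=C[m]
    print("plate z 5/95%",np.percentile(q[:,2],[5,50,95]).round(1) if len(q) else 0,len(q))
E
```

```text
clock: 11.22
eef_pos: [601.7, -209.8, 178.4]
eef_rot: [-0.11, 0.697, 0.108, 0.7]
wrist_force: [1.2, 0.3, 0.3]
width: 1.002
clock: 11.63
eef_pos: [457.0, -155.8, 196.3]
eef_rot: [-0.11, 0.697, 0.108, 0.7]
wrist_force: [0.5, -0.1, 0.5]
width: 0.996
clock: 12.05
eef_pos: [364.1, -27.5, 195.8]
eef_rot: [-0.11, 0.697, 0.108, 0.7]
wrist_force: [0.3, 0.9, 0.8]
width: 1.001
clock: 12.47
eef_pos: [301.3, 69.3, 195.6]
eef_rot: [-0.111, 0.697, 0.109, 0.7]
wrist_force: [2.3, -0.3, 0.1]
width: 0.999
side 80 90 61 [ 598.8 -201.8   85.5]
side 90 98 24 [ 599.3 -199.1   94.3]
side 104 114 24 [ 600.4 -207.3  108.2]
plate z 5/95% [61.3 73.7 84. ] 169
top 80 90 145 [ 594.8 -205.8   85. ]
top 90 98 44 [ 598.6 -202.5   94.6]
top 104 114 66 [ 601.9 -208.9  106.9]
plate z 5/95% [63.2 79.2 85.1] 151
```

View pics/done.png

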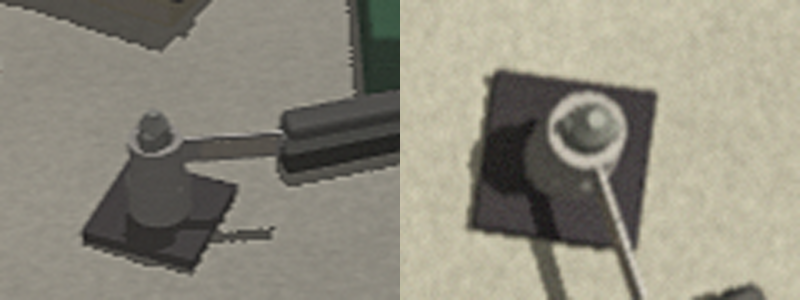

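View pics/donet.png

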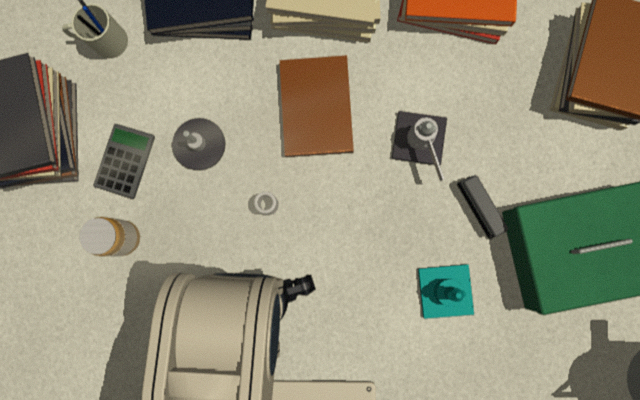

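The sleeve is seated. Its top edge is at z = 85 mm (45 + 40), the plate spans 61–84 mm and the balls sit above the rim (right crop 588,125). The plain sleeve is still at (264,203), and the arm is clear.

```bash
python3 -c "
from workcell import hand_in
print(hand_in())"
```

```text
the job is handed in; nothing more can be done
None
```

The sign sleeve is fully home on the post of the dark square-footed stand. I held it while pushing it past the balls, then let go and moved the arm clear. The job was handed in at about 12.6 s of the 38 s allowed.

**Last checks:**
- **Seating:** the arm stopped against the shoulder at TCP height 57.6 mm, where the force rose to 21.6 N. After release, both cameras put the sleeve's top edge at about 85 mm, which is the 45 mm shoulder plus the 40 mm tube.
- **Other objects:** the plain sleeve is where it was in the pictures. I saw nothing else displaced, and the robot is touching nothing.

**What disagreed:** I never read the expected 10–15 N resistance at the balls. The readings in the bore were between about -5 and +5 N, plus a brief 5 N sideways force that I eased with a 1 mm shift. The force was read only every few millimetres, so the peak may have fallen between readings. I take the click from a brief downward pull of about 5 N near the end of travel and from the seated height, not from a directly observed snap.

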